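# Slide a stray spray can back into its lane

## Task

One yellow-capped spray can stands loose on the bench in front of the blue lane rack. Push it with the fingertips, low down near its foot so that it slides along on its base and stays upright, into the lane that has the other yellow-capped can at its back, until it comes up against that can. Do not grip it, lift it or ram it, leave the other yellow-capped can at the back of its lane, do not disturb anything else, and finish with the hand clear.

Things in the scene. Friction and masses are not known exactly. Their poses are not given: they have to be found in the camera images.
- stray_can: spray can, 57 mm in diameter and 225 mm tall including its cap, standing upright; black body, yellow band and yellow cap. The one to push. Straight-sided up to 165 mm, then the cap (51 mm wide). Weighs 0.25 to 0.5 kg; friction on the bench 0.5 to 0.7, so a push higher than about 40 mm above the bench tips it. Origin: centre of its underside; z is its long axis.
- yellow_can: spray can, 57 mm in diameter and 225 mm tall including its cap, standing upright; identical to the stray can (black body, yellow band and cap), at the back of one of the three lanes of the rack, in the middle of the lane's width and about 2 mm in front of the back wall: it marks the lane to fill. Loose. Origin: centre of its underside.
- white_can: spray can, 57 mm in diameter and 225 mm tall including its cap, standing upright; blue body, white band and cap, at the back of another lane. Loose; to be left alone. Origin: centre of its underside.
- red_can: spray can, 57 mm in diameter and 225 mm tall including its cap, standing upright; white body, red band and cap, at the back of another lane. Loose; to be left alone. Origin: centre of its underside.
- lane_rack: blue sheet-steel rack screwed to the bench, no floor plate: three lanes side by side, 80 mm apart, 77 mm wide inside. Origin on the bench in its middle; x runs down the lanes from their open mouths (facing right) to their closed back, y towards the near lane. Four dividers, 50 mm high, 3 mm thick (6 mm at the rolled front ends), at y = -120, -40, 40, 120 mm, from x = -50 mm to the back wall's inner face at x = 65 mm.
- lane_near (a point): middle of the mouth of the lane nearest the robot, on the bench, on the line of the divider ends; x points down the lane to its back. The can at the back has its centre at about x = 84 mm; a can touching it in front has its centre at about x = 27 mm, its near side level with the divider ends.
- lane_middle (a point): the same for the middle lane.
- lane_far (a point): the same for the lane farthest from the robot.
- screw_carton: closed cardboard carton 110 x 75 x 55 mm high, to the left. Loose; origin: centre of its underside.
- threadlock_bottle: small red plastic bottle with a white cap, 38 mm in diameter, 105 mm tall, to the right. Loose; origin: centre of its underside.
- tape_roll: roll of brown packing tape lying flat, 104 mm in diameter, 50 mm high, beyond and to the right. Loose; origin: centre of its underside.
- tape_measure: orange tape measure 66 x 34 x 62 mm high, to the right. Loose; origin: centre of its underside.
Not all that is in view belongs to the job. Leave any green look-alike of the stray_can alone.

How it is judged:
At the end, for the whole second after the job is handed in: The stray yellow-capped can stands upright and at rest on the bench inside the lane that holds the other yellow-capped can, with less than 7 mm between the two cans; the other can still stands at the back of that lane (((y of yellow_can in the frame of lane_near between -0.02 and 0.02 m and x of yellow_can in the frame of lane_near between 0.065 and 0.105 m and y of stray_can in the frame of lane_near between -0.02 and 0.02 m and x of stray_can in the frame of lane_near between 0.008 and 0.045 m) or (y of yellow_can in the frame of lane_middle between -0.02 and 0.02 m and x of yellow_can in the frame of lane_middle between 0.065 and 0.105 m and y of stray_can in the frame of lane_middle between -0.02 and 0.02 m and x of stray_can in the frame of lane_middle between 0.008 and 0.045 m) or (y of yellow_can in the frame of lane_far between -0.02 and 0.02 m and x of yellow_can in the frame of lane_far between 0.065 and 0.105 m and y of stray_can in the frame of lane_far between -0.02 and 0.02 m and x of stray_can in the frame of lane_far between 0.008 and 0.045 m)) and horizontal distance between stray_can and yellow_can below 0.064 m and angle between each of stray_can, yellow_can's own z axis and vertical below 0.05 rad and height (world z) of stray_can below 0.005 m and linear speed of each of stray_can, yellow_can below 0.01 m/s); the robot touches nothing.
It fails at once if the stray can was tipped (more than 14 degrees from upright) (angle between stray_can's own z axis and vertical above 0.25 rad).
It fails at once if the stray can was lifted off the bench (height (world z) of stray_can above 0.01 m).
It fails at once if the stray can was gripped or rammed (more than 30 N from the fingers) (contact force between the fingers and stray_can above 30 N).
It fails at once if the other yellow-capped can was shoved, tipped or lifted (distance of yellow_can from where it was at the start of the episode above 0.015 m or angle between yellow_can's own z axis and vertical above 0.2 rad).
It fails at once if a bystander was moved more than 15 mm or tipped (the white-capped or red-capped can, carton, small red bottle, tape roll, tape measure) (distance of any of white_can, red_can, screw_carton, threadlock_bottle, tape_roll, tape_measure from where it was at the start of the episode above 0.015 m or angle between any of white_can, red_can, screw_carton, threadlock_bottle, tape_roll, tape_measure's own z axis and vertical above 0.25 rad).
It also fails if it takes over 67 s, if anything falls off the work surface, if the arm or the gripper's body presses on something with over 40 N, if the wrist force passes 120 N, or if a joint passes its speed limit or range.

## Robot

A 6-joint arm with a two-finger parallel gripper is mounted at the origin on the work surface. World frame = base frame: x ahead of the robot, y to its left, z up, the work surface at z = 0. Lengths are in m, angles in rad, forces in N, time in s.
With the tool pointing down it reaches from about 0.25 to 0.775 m from the base axis. Payload 4 kg.
Tool frame: the origin (TCP) lies at the centre of the arm's flange, where the gripper is bolted on; the fingertips stand 199 mm ahead of it and the grasp point (between the pads) lies 180 mm ahead of it (robot.tcp_to_tips is the z of the fingertips in the tool frame, in m); z points along the fingers, y is the line along which they close (so a half turn about z gives the same grasp; the last joint's range is limited). The gripper opens to 94 mm and grips with 3 to 60 N. Pads are 16 mm wide; open, the fingers measure 119 mm over their backs; the gripper's body (75 mm by 177 mm) begins 78 mm behind the grasp point.
Start: joints at [-1.212, 0.087, 1.371, -0, 1.684, -0.103], TCP at [0.245, -0.492, 0.405] pointing down, gripper open.
Joint ranges: [-3.1, 3.1], [-0.76, 2.03], [0.27, 2.55], [-1.08, 4.22], [0.17, 2.65], [-2.57, 2.57]. Speed limits (rad/s): [2.79, 2.79, 3.14, 3.14, 3.14, 3.14].

## Interface

Orientations are given as [roll, pitch, yaw] about the fixed x, y, z axes, in that order (R = Rz(yaw) Ry(pitch) Rx(roll)).
In Python, from bench import robot gives the robot as it stands.
- The arm moves only by the tool play_rows, never from a script. Its arguments are lists of equal length, an entry for each row: "translation": the shift along the tool's x, y, z scaled (see below), a list of three; "twist": the turn, a rotation vector about the tool's x, y, z scaled (see below), a list of three; "gripper": the opening, from -1 (shut) to 1 (fully open). A call has 1 to 8 rows; each row shifts and turns the commanded pose from where the row before left it, along the tool's axes as they then stand; what a row does not reach is not made up. The controller multiplies each number of a shift by 0.04 m and each number of a turn by 0.1 rad. A row lasts 1/10 s, in which the tool goes at most 50 mm and 8.59 degrees, less where a joint would pass 70% of its speed; a pose out of reach is approached as far as the arm can. A call with a number of a shift or a turn outside -1 to 1 is refused whole. A call with a gripper value outside its range is refused whole. The fingers move at their own pace and stop on an object; the grip force is fixed at half the most. Time passes only in rows, so rows that do not move let the fingers close. It gives the time, the measured TCP pose, the force, the opening and the grip force at its end, in the units of the state.
- robot.get_obs(): the state, without advancing time (a new reading comes with each control period).
- robot.snapshot(name): name is "scene" or "top" or "wrist"; returns the picture (384x512x3 uint8, red, green, blue); there is no depth.
- robot.camera_model(name): a dict with "camera_matrix" (3x3 intrinsics, pixels), "rvec" (rotation vector, rad) and "tvec" (3), from world to camera coordinates, as OpenCV has them. Camera axes: x right, y down, z forward; pixel columns grow to the right and rows downward; lengths in m; the calibration is good to about 2 mm. A picture is of the moment at which its call begins: read the wrist's pose just before it. camera_model takes no time and is no camera call; for the wrist camera it gives the pose at the moment of the call.
- robot.close_job(): hands the job in; it is judged then, once.
Trained networks look in the newest picture that a camera, given by its name, has taken for a name from the list of things; names that differ only in an ending like _2 or _b are one class to them, and where a whole thing is asked for, a point or a joint stands for the part that bears it (a point fixed in the world has none). Each returns a list of dicts, best first, with "score" (0 to 1); they miss things now and then, are a little off and sometimes report something else, mostly with a low value. They report only what shows in the picture. A call takes as long as a camera call. They do not tell look-alikes from the thing itself.
- robot.recognise(name, camera): "centre" ([x, y, z] in m, in world coordinates, good to about 4 mm: the middle of the surface that is visible of it).
- robot.spot_point(name, camera): "centre" ([x, y, z] in m, in world coordinates, good to about 4 mm: a listed point, or the origin of a listed thing).
The state is a dict: "time": time; "joint_positions": joint angles; "qvel": joint speeds; "joint_torque": joint torques, N m; "tool_pos": TCP position; "ee_rot": TCP orientation; "wrist_force": force on the tool from outside, world axes, zero at the start; "wrist_torque": the same for the moment, N m; "width": finger opening in m; "finger_force": force on a finger pad.
Only numpy, scipy, OpenCV 4.12 (cv2) and the standard library are available. Lean on these libraries where they do the work, as an engineer would, in place of code of your own. Each camera call takes 0.05 s, during which the arm holds its last target. There are 200 camera calls.

## Working session

There is one attempt and no reset: what is moved stays moved. The work goes in short steps, Python scripts to look and compute and a tool call to move; the robot and the scene stay as the last step left them, time stands still between calls to the robot, and variables do not carry over. Pictures are saved under pics/ and viewed, at most 10 in all, crops included, and the job is handed in when it is done.

Besides the shell and the picture viewer there is one more tool, called as name(argument=value, ...) on one line, values as JSON. play_rows: Moves the arm, as the interface text tells. Its arguments: {"type":"object","properties":{"translation":{"type":"array","items":{"type":"array","items":{"type":"number","minimum":-1,"maximum":1}}},"twist":{"type":"array","items":{"type":"array","items":{"type":"number","minimum":-1,"maximum":1}}},"gripper":{"type":"array","items":{"type":"number"}}},"required":["translation","twist","gripper"]}

```bash
mkdir -p pics
python3 - <<'E'
from bench import robot
import cv2,numpy as np
a=[]
for c in("scene","top"):
    im=robot.snapshot(c); cv2.imwrite(f"pics/{c}0.png",im[:,:,::-1])
    for n in ["stray_can","yellow_can","white_can","red_can","lane_near","lane_middle","lane_far","lane_rack","screw_carton","threadlock_bottle","tape_roll","tape_measure"]:
        print(c,n,[(np.round(d["centre"],3).tolist(),round(d["score"],2)) for d in robot.spot_point(n,c)])
o=robot.get_obs();print(o["time"],o["tool_pos"],o["ee_rot"],o["width"],robot.tcp_to_tips)
E
```

```text
scene stray_can [([0.679, -0.009, 0.001], 0.96), ([0.569, -0.066, 0.005], 0.74)]
scene yellow_can [([0.5, 0.202, 0.0], 0.8)]
scene white_can [([0.581, 0.193, -0.001], 0.64), ([0.455, -0.32, 0.001], 0.19)]
scene red_can [([0.664, 0.194, -0.002], 0.84), ([0.583, 0.195, -0.003], 0.55)]
scene lane_near [([0.498, 0.114, 0.003], 0.79)]
scene lane_middle [([0.577, 0.113, -0.003], 0.79)]
scene lane_far [([0.655, 0.102, -0.001], 0.83)]
scene lane_rack [([0.581, 0.158, -0.002], 0.89)]
scene screw_carton [([0.454, 0.406, 0.001], 0.61)]
scene threadlock_bottle [([0.494, 0.116, 0.002], 0.72), ([0.584, -0.424, 0.001], 0.56)]
scene tape_roll [([0.782, -0.158, -0.004], 0.9)]
scene tape_measure [([0.456, -0.321, -0.003], 0.74)]
top stray_can [([0.572, -0.061, -0.004], 0.95), ([0.686, -0.006, -0.004], 0.73)]
top yellow_can [([0.501, 0.204, -0.005], 0.73)]
top white_can [([0.583, 0.193, -0.0], 0.72)]
top red_can [([0.664, 0.19, -0.0], 0.76)]
top lane_near [([0.499, 0.116, 0.0], 0.85)]
top lane_middle [([0.575, 0.111, 0.007], 0.63)]
top lane_far [([0.656, 0.109, -0.002], 0.6)]
top lane_rack [([0.582, 0.16, -0.002], 0.85)]
top screw_carton [([0.572, -0.061, -0.003], 0.67), ([0.453, 0.41, 0.001], 0.56)]
top threadlock_bottle [([0.458, -0.322, 0.002], 0.6), ([0.581, -0.426, 0.003], 0.46)]
top tape_roll [([0.783, -0.157, 0.0], 0.93)]
top tape_measure [([0.501, 0.206, -0.001], 0.75), ([0.575, 0.109, 0.008], 0.16)]
1.3 [ 0.24503928 -0.49239858  0.40471811] [3.14148509e+00 2.39988640e-05 4.61774717e-01] 0.09454134383895181 0.1992
```

View pics/scene0.png

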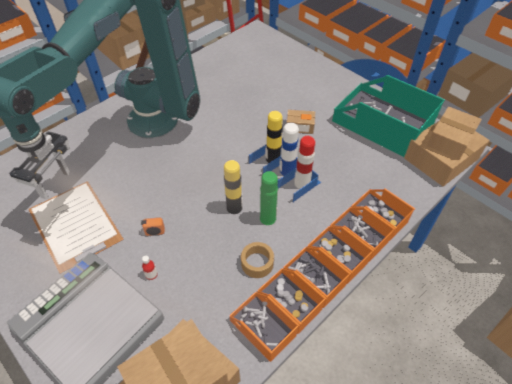

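View pics/top0.png

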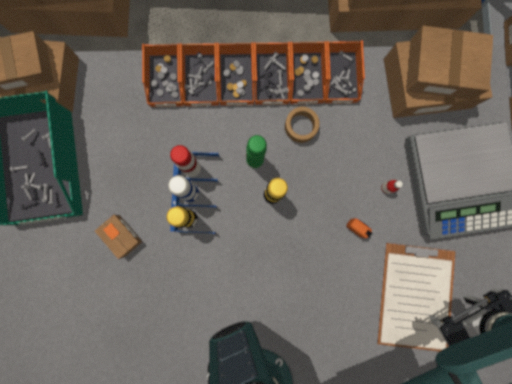

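The scene view shows the stray can at pixel (232,187), left of the green look-alike (269,198). The yellow can at the back is in the near lane, around (274,135). In the top view the stray can is at (276,190). I'll push with the hand tilted back, so its body doesn't reach the tall can, and with the fingers partly closed to straddle the foot.

play_rows(translation=[[0,0,0],[0,0,0],[0,0,0],[0,0,0],[0,0,0],[0,0,0],[0,0,0],[0,0,0]], twist=[[0,0,-1],[0,0,-1],[0,0,-1],[0,0,-1],[0,0,-1],[0,0,-1],[0,0,-1],[0,0,-1]], gripper=[-0.2,-0.2,-0.2,-0.2,-0.2,-0.2,-0.2,-0.2])

```text
time: 2.1
tool_pos: [0.2451, -0.4924, 0.4047]
ee_rot: [3.142, 0.0, 1.266]
wrist_force: [0.5, 0.0, 0.9]
width: 0.0383
finger_force: 0.0
```

play_rows(translation=[[0,0,0],[0,0,0],[0,0,0],[0,0,0],[0,0,0],[0,0,0]], twist=[[0,0,-1],[0,0,-1],[0,0,-1],[0,0,-1],[0,0,-0.8],[0,0,0]], gripper=[-0.2,-0.2,-0.2,-0.2,-0.2,-0.2])

```text
time: 2.7
tool_pos: [0.2451, -0.4924, 0.4047]
ee_rot: [3.142, 0.0, 1.742]
wrist_force: [-0.6, -0.8, 0.6]
width: 0.0377
finger_force: 0.0
```

play_rows(translation=[[0.4,0.9,0],[0.4,0.9,0],[0.4,0.9,0],[0.4,0.9,0],[0.4,0.9,0],[0.4,0.9,0],[0.4,0.9,0],[0.4,0.9,0]], twist=[[0,0,0],[0,0,0],[0,0,0],[0,0,0],[0,0,0],[0,0,0],[0,0,0],[0,0,0]], gripper=[-0.2,-0.2,-0.2,-0.2,-0.2,-0.2,-0.2,-0.2])

```text
time: 3.5
tool_pos: [0.5083, -0.3162, 0.4048]
ee_rot: [3.141, 0.0, 1.74]
wrist_force: [0.4, -0.4, 0.0]
width: 0.0376
finger_force: 0.0
```

play_rows(translation=[[0,0.9,0],[0,0.9,0],[0,0,0],[0,0,0],[0,0,0],[0,0,0],[0,0,0],[0,0,0]], twist=[[0,0,0],[0,0,0],[0,1,0],[0,1,0],[0,1,0],[0,1,0],[0,1,0],[0,1,0]], gripper=[-0.2,-0.2,-0.2,-0.2,-0.2,-0.2,-0.2,-0.2])

```text
time: 4.3
tool_pos: [0.5781, -0.3052, 0.4047]
ee_rot: [-3.14, -0.604, 1.739]
wrist_force: [0.8, 0.1, 0.0]
width: 0.0374
finger_force: 0.0
```

```bash
cat > h.py <<'E'
from bench import robot
import numpy as np, cv2
from scipy.spatial.transform import Rotation as R
def plan(tip, quiet=False):
    o=robot.get_obs(); M=R.from_euler("xyz",o["ee_rot"]).as_matrix()
    t=o["tool_pos"]+M[:,2]*robot.tcp_to_tips
    d=M.T@(np.array(tip)-t)
    print("tip",t.round(4),"t",o["time"],"units",(d/.04).round(2),"force",np.round(o["wrist_force"],1))
def det(names,cams=("scene","top"),n=3):
    for k in names:
        for c in cams:
            P=[]
            for i in range(n):
                robot.snapshot(c); P+=[np.round(d["centre"],3).tolist()+[round(d["score"],2)] for d in robot.spot_point(k,c) if d["score"]>.5]
            print(k,c,P)
E
python3 - <<'E'
from h import *
det(["stray_can","lane_near"])
im=robot.snapshot("wrist");cv2.imwrite("pics/w1.png",im[:,:,::-1])
plan([.583,-.15,.04])
E
```

```text
stray_can scene [[0.676, -0.01, 0.004, 0.76], [0.573, -0.068, 0.003, 0.73], [0.572, -0.068, 0.003, 0.59], [0.676, -0.011, 0.002, 0.55], [0.574, -0.068, 0.001, 0.93], [0.678, -0.012, 0.002, 0.86]]
stray_can top [[0.684, -0.009, -0.005, 0.82], [0.57, -0.061, -0.002, 0.66], [0.457, -0.318, 0.0, 0.52], [0.572, -0.062, -0.003, 0.98], [0.683, -0.009, -0.001, 0.97], [0.575, -0.061, -0.006, 0.69], [0.684, -0.008, -0.004, 0.55]]
lane_near scene [[0.494, 0.117, 0.002, 0.68], [0.492, 0.114, 0.004, 0.59], [0.494, 0.114, 0.001, 0.56]]
lane_near top [[0.495, 0.116, -0.001, 0.56], [0.5, 0.118, -0.002, 0.68], [0.499, 0.115, -0.002, 0.85]]
tip [ 0.5589 -0.1942  0.2403] t 5.55 units [-2.01  0.78  4.69] force [ 0.3 -0.7  0. ]
```

View pics/w1.png

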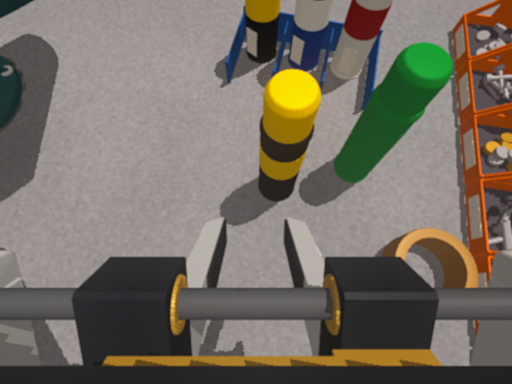

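Run:
```python
from h import *
o=robot.get_obs();M=R.from_euler("xyz",o["ee_rot"]).as_matrix()
m=robot.camera_model("wrist");Rc=cv2.Rodrigues(np.array(m["rvec"]))[0]
c=-Rc.T@np.array(m["tvec"]).ravel();print("cam in tool",M.T@(c-o["tool_pos"]),"axis",M.T@Rc[2])
plan([.585,-.145,.06]);plan([.585,-.145,.013]);plan([.577,-.0915,.013])
```

```text
cam in tool [0.07223912 0.00050578 0.02059387] axis [-0.24883888  0.00129191  0.96854403]
tip [ 0.5589 -0.1942  0.2403] t 5.55 units [-1.64  0.85  4.34] force [ 0.3 -0.7  0. ]
tip [ 0.5589 -0.1942  0.2403] t 5.55 units [-2.3   0.85  5.31] force [ 0.3 -0.7  0. ]
tip [ 0.5589 -0.1942  0.2403] t 5.55 units [-1.18  0.88  6.07] force [ 0.3 -0.7  0. ]
```

play_rows(translation=[[0,0,0],[0,0,0]], twist=[[0,1,0],[0,0,0]], gripper=[-0.2,-0.2])

```text
time: 5.75
tool_pos: [0.578, -0.3055, 0.4037]
ee_rot: [-3.14, -0.702, 1.74]
wrist_force: [-1.1, -1.0, -0.3]
width: 0.0375
finger_force: 0.0
```

Run:
```python
from h import *
plan([.587,-.15,.04]);plan([.587,-.15,.013]);plan([.577,-.0915,.013])
```

```text
tip [ 0.556  -0.1789  0.2515] t 5.75 units [-2.97  0.89  4.41] force [-1.1 -1.  -0.3]
tip [ 0.556  -0.1789  0.2515] t 5.75 units [-3.4   0.89  4.93] force [-1.1 -1.  -0.3]
tip [ 0.556  -0.1789  0.2515] t 5.75 units [-2.27  0.89  5.89] force [-1.1 -1.  -0.3]
```

play_rows(translation=[[-0.37,0.11,0.55],[-0.37,0.11,0.55],[-0.37,0.11,0.55],[-0.37,0.11,0.55],[-0.37,0.11,0.55],[-0.37,0.11,0.55],[-0.37,0.11,0.55],[-0.37,0.11,0.55]], twist=[[0,0,0],[0,0,0],[0,0,0],[0,0,0],[0,0,0],[0,0,0],[0,0,0],[0,0,0]], gripper=[-0.2,-0.2,-0.2,-0.2,-0.2,-0.2,-0.2,-0.2])

```text
time: 6.55
tool_pos: [0.609, -0.2765, 0.1928]
ee_rot: [3.141, -0.697, 1.743]
wrist_force: [0.1, 0.4, 0.2]
width: 0.0379
finger_force: 0.0
```

Run:
```python
from h import *
plan([.587,-.15,.013]);plan([.579,-.102,.013]);plan([.577,-.0915,.013])
im=robot.snapshot("scene");cv2.imwrite("pics/s2.png",cv2.resize(im[100:280,100:340,::-1],None,fx=3,fy=3))
```

```text
tip [ 0.5871 -0.1504  0.0401] t 6.55 units [-0.43 -0.    0.53] force [0.1 0.4 0.2]
tip [ 0.5871 -0.1504  0.0401] t 6.55 units [0.51 0.01 1.31] force [0.1 0.4 0.2]
tip [ 0.5871 -0.1504  0.0401] t 6.55 units [0.71 0.   1.48] force [0.1 0.4 0.2]
```

View pics/s2.png

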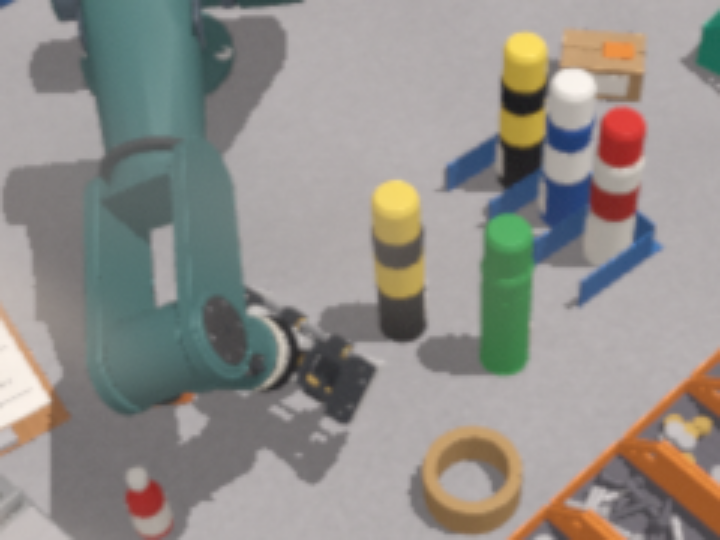

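The hand is behind the stray can, whose foot is at crop pixel (403,330). It's low and clear of the green can and the tape roll. Next I lower it and approach slowly.

play_rows(translation=[[-0.14,0,0.18],[-0.14,0,0.18],[-0.14,0,0.18],[0.2,0,0.17],[0.2,0,0.17],[0.2,0,0.17],[0.2,0,0.17],[0.1,0,0.08]], twist=[[0,0,0],[0,0,0],[0,0,0],[0,0,0],[0,0,0],[0,0,0],[0,0,0],[0,0,0]], gripper=[-0.2,-0.2,-0.2,-0.2,-0.2,-0.2,-0.2,-0.2])

```text
time: 7.4
tool_pos: [0.6005, -0.2275, 0.167]
ee_rot: [3.141, -0.7, 1.744]
wrist_force: [0.3, -0.4, 0.6]
width: 0.0377
finger_force: 0.0
```

Run:
```python
from h import *
plan([.577,-.0915,.013])
# tip target with can at P1 on lane axis
for P in([.571,-.063],[.496,.070]):
    plan([P[0]+.17*.028,P[1]-.985*.028,.013])
```

```text
tip [ 0.5786 -0.1011  0.0146] t 7.4 units [0.16 0.   0.19] force [ 0.3 -0.4  0.6]
tip [ 0.5786 -0.1011  0.0146] t 7.4 units [ 0.18 -0.03  0.21] force [ 0.3 -0.4  0.6]
tip [ 0.5786 -0.1011  0.0146] t 7.4 units [ 2.93 -1.3   2.52] force [ 0.3 -0.4  0.6]
```

play_rows(translation=[[0.06,0,0.05],[0.06,0,0.05],[0.06,0,0.05],[0.06,0,0.05],[0.06,0,0.05],[0.06,0,0.05],[0.06,0,0.05],[0.06,0,0.05]], twist=[[0,0,0],[0,0,0],[0,0,0],[0,0,0],[0,0,0],[0,0,0],[0,0,0],[0,0,0]], gripper=[-0.2,-0.2,-0.2,-0.2,-0.2,-0.2,-0.2,-0.2])

```text
time: 8.2
tool_pos: [0.5964, -0.2044, 0.1665]
ee_rot: [3.141, -0.7, 1.742]
wrist_force: [-0.4, -0.4, -0.8]
width: 0.038
finger_force: 0.6
```

Run:
```python
from h import *
plan([.496+.0048,.070-.0276,.014])
det(["stray_can"],n=1)
im=robot.snapshot("wrist");cv2.imwrite("pics/w3.png",im[:,:,::-1])
```

```text
tip [ 0.5746 -0.078   0.0141] t 8.2 units [ 2.51 -1.31  2.11] force [-0.4 -0.4 -0.8]
stray_can scene [[0.677, -0.012, 0.004, 0.87], [0.572, -0.054, 0.002, 0.64]]
stray_can top [[0.682, -0.008, -0.004, 0.68], [0.573, -0.05, -0.005, 0.6]]
```

View pics/w3.png

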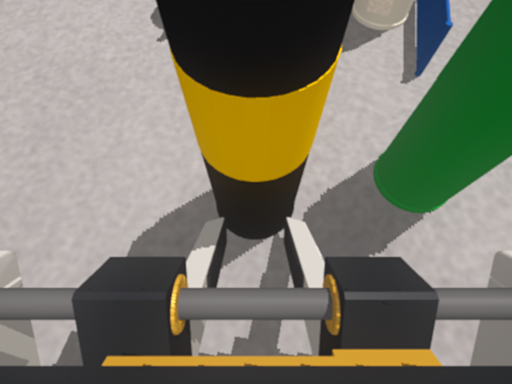

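The can is nested centrally between the two fingertips (around (255,225)) and has slid about 12 mm, still upright. Next is the diagonal push onto the lane's axis.

play_rows(translation=[[0.1,-0.03,0.084],[0.1,-0.05,0.084],[0.1,-0.055,0.084],[0.1,-0.055,0.084],[0.1,-0.055,0.084],[0.1,-0.055,0.084],[0.1,-0.055,0.084],[0.1,-0.055,0.084]], twist=[[0,0,0],[0,0,0],[0,0,0],[0,0,0],[0,0,0],[0,0,0],[0,0,0],[0,0,0]], gripper=[-0.2,-0.2,-0.2,-0.2,-0.2,-0.2,-0.2,-0.2])

```text
time: 9.25
tool_pos: [0.5728, -0.1656, 0.1666]
ee_rot: [-3.142, -0.7, 1.742]
wrist_force: [1.2, -1.0, -0.5]
width: 0.0377
finger_force: 0.6
```

Run:
```python
from h import *
plan([.496+.0048,.070-.0276,.014])
det(["stray_can"],n=2)
```

```text
tip [ 0.551  -0.0392  0.0142] t 9.25 units [ 1.7  -0.89  1.44] force [ 1.2 -1.  -0.5]
stray_can scene [[0.549, -0.019, 0.003, 0.95], [0.673, -0.01, 0.003, 0.59], [0.545, -0.017, 0.002, 0.92], [0.678, -0.012, 0.001, 0.58], [0.584, -0.426, 0.002, 0.56]]
stray_can top [[0.549, -0.01, -0.006, 0.72], [0.684, -0.009, -0.004, 0.56], [0.548, -0.011, -0.002, 0.78], [0.684, -0.009, -0.004, 0.64]]
```

play_rows(translation=[[0.1,-0.055,0.084],[0.1,-0.055,0.084],[0.1,-0.055,0.084],[0.1,-0.055,0.084],[0.1,-0.055,0.084],[0.1,-0.055,0.084],[0.1,-0.055,0.084],[0.1,-0.055,0.084]], twist=[[0,0,0],[0,0,0],[0,0,0],[0,0,0],[0,0,0],[0,0,0],[0,0,0],[0,0,0]], gripper=[-0.2,-0.2,-0.2,-0.2,-0.2,-0.2,-0.2,-0.2])

```text
time: 10.45
tool_pos: [0.5484, -0.1274, 0.1666]
ee_rot: [3.142, -0.7, 1.742]
wrist_force: [-0.1, -0.7, -0.5]
width: 0.0376
finger_force: 0.6
```

play_rows(translation=[[0.1,-0.055,0.084],[0.1,-0.055,0.084],[0.1,-0.055,0.084],[0.1,-0.055,0.084],[0.1,-0.055,0.084],[0.1,-0.055,0.084],[0.1,-0.055,0.084],[0.05,-0.03,0.042]], twist=[[0,0,0],[0,0,0],[0,0,0],[0,0,0],[0,0,0],[0,0,0],[0,0,0],[0,0,0]], gripper=[-0.2,-0.2,-0.2,-0.2,-0.2,-0.2,-0.2,-0.2])

```text
time: 11.25
tool_pos: [0.5253, -0.0915, 0.1667]
ee_rot: [-3.141, -0.7, 1.742]
wrist_force: [1.1, -0.8, 0.0]
width: 0.0378
finger_force: 0.6
```

Run:
```python
from h import *
plan([.496+.0048,.070-.0276,.014])
det(["stray_can","lane_near","lane_middle","lane_far","yellow_can","lane_rack"],n=3)
for c in("wrist","top"):
    im=robot.snapshot(c)
    if c=="top": im=cv2.resize(im[130:280,120:320],None,fx=4,fy=4)
    cv2.imwrite(f"pics/{c}4.png",im[:,:,::-1])
```

```text
tip [0.5034 0.0349 0.0143] t 11.25 units [ 0.14 -0.03  0.13] force [ 1.1 -0.8  0. ]
stray_can scene [[0.68, -0.01, 0.005, 0.86], [0.501, 0.057, 0.001, 0.58], [0.678, -0.012, 0.003, 0.86], [0.501, 0.058, -0.002, 0.74], [0.677, -0.011, 0.001, 0.89], [0.501, 0.059, 0.001, 0.86], [0.492, 0.114, 0.002, 0.63]]
stray_can top [[0.682, -0.01, -0.0, 0.85], [0.501, 0.064, -0.002, 0.61], [0.685, -0.009, -0.001, 0.67], [0.505, 0.062, -0.002, 0.59], [0.5, 0.061, -0.003, 0.74], [0.684, -0.006, 0.0, 0.73]]
lane_near scene [[0.495, 0.116, 0.002, 0.81], [0.576, 0.114, -0.006, 0.55], [0.496, 0.114, 0.002, 0.94], [0.501, 0.056, 0.002, 0.68], [0.493, 0.115, 0.004, 0.77]]
lane_near top [[0.498, 0.117, 0.0, 0.63], [0.495, 0.117, -0.003, 0.63], [0.5, 0.113, 0.003, 0.77]]
lane_middle scene [[0.657, 0.105, 0.0, 0.69], [0.782, -0.162, -0.004, 0.68], [0.577, 0.111, -0.003, 0.65], [0.577, 0.109, -0.003, 0.74], [0.578, 0.112, -0.006, 0.8]]
lane_middle top [[0.576, 0.112, 0.004, 0.59], [0.579, 0.111, 0.006, 0.94], [0.577, 0.109, 0.006, 0.72]]
lane_far scene [[0.656, 0.105, -0.002, 0.75], [0.657, 0.106, -0.003, 0.95], [0.654, 0.104, -0.002, 0.73]]
lane_far top [[0.657, 0.107, -0.002, 0.89], [0.655, 0.105, 0.0, 0.88], [0.655, 0.106, -0.001, 0.93]]
yellow_can scene [[0.502, 0.204, 0.002, 0.92], [0.501, 0.205, 0.0, 0.75], [0.503, 0.201, 0.001, 0.72]]
yellow_can top [[0.502, 0.204, -0.001, 0.87], [0.502, 0.206, -0.004, 0.56], [0.502, 0.207, -0.003, 0.56]]
lane_rack scene [[0.577, 0.161, -0.003, 0.64], [0.578, 0.16, -0.003, 0.68], [0.578, 0.162, -0.002, 0.59]]
lane_rack top [[0.584, 0.158, -0.002, 0.68], [0.583, 0.158, -0.002, 0.78], [0.584, 0.16, -0.002, 0.58]]
```

View pics/top4.png

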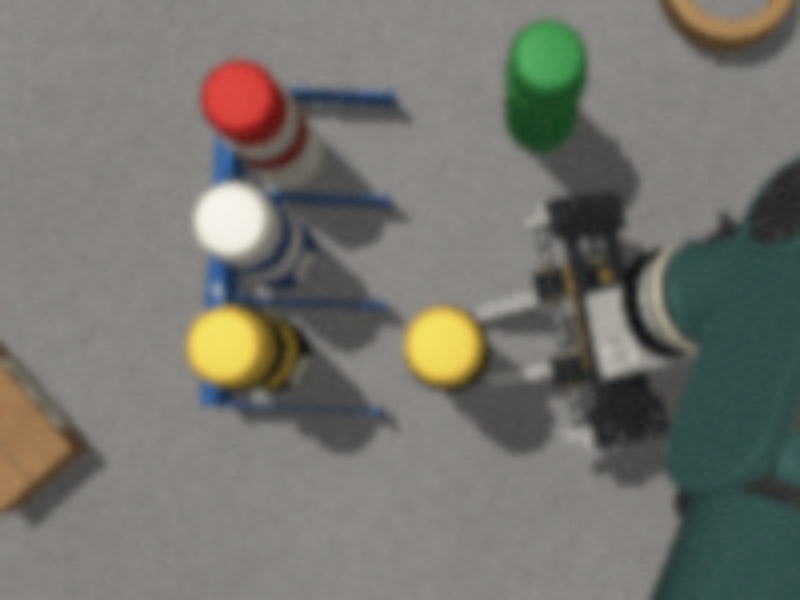

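View pics/wrist4.png

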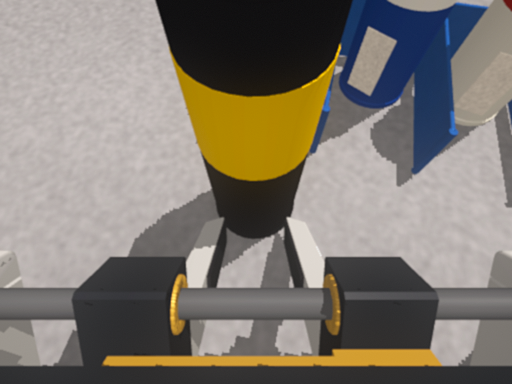

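Top view: the near lane's divider front ends are at crop (383,308) and (381,412), the other two at (390,203) and (393,99), and the stray's cap is at (445,347). I'll project these to world positions.

Run:
```python
from h import *
m=robot.camera_model("top");K=np.array(m["camera_matrix"]);Rc=cv2.Rodrigues(np.array(m["rvec"]))[0];t=np.array(m["tvec"]).ravel()
def bp(u,v,z):
    d=Rc.T@np.linalg.inv(K)@[120+u/4,130+v/4,1];c=-Rc.T@t
    return (c+d*(z-c[2])/d[2])[:2].round(4)
for p in((383,308,.05),(381,412,.05),(390,203,.05),(393,99,.05),(445,347,.225),(228,347,.225)):print(p,bp(*p))
```

```text
(383, 308, 0.05) [0.5322 0.1122]
(381, 412, 0.05) [0.4548 0.1152]
(390, 203, 0.05) [0.6112 0.1053]
(393, 99, 0.05) [0.6905 0.1014]
(445, 347, 0.225) [0.4962 0.0604]
(228, 347, 0.225) [0.5002 0.1972]
```

play_rows(translation=[[-0.19,0,-0.16],[-0.19,0,-0.16],[-0.19,0,-0.16],[0,0,0],[0,0,0],[0,0,0],[0,0,0]], twist=[[0,0,0],[0,0,0],[0,0,0],[-0.49,0,0.58],[-0.49,0,0.58],[-0.49,0,0.58],[0,0,0]], gripper=[-0.2,-0.2,-0.2,-0.35,-0.35,-0.35,-0.35])

```text
time: 15.65
tool_pos: [0.5305, -0.1224, 0.1667]
ee_rot: [3.141, -0.7, 1.513]
wrist_force: [0.3, -0.3, 0.4]
width: 0.0306
finger_force: 0.0
```

Run:
```python
from h import *
det(["stray_can"],n=2)
f=np.array([.058,.998]);b=.0235+.006
for C in([.498,.050],[.498,.0625],[.4945,.090],[.497,.142]):
    plan(list(np.array(C)-b*f)+[.014])
print(robot.get_obs()["ee_rot"])
```

```text
stray_can scene [[0.678, -0.009, 0.004, 0.71], [0.499, 0.06, 0.002, 0.58], [0.5, 0.057, 0.003, 0.69]]
stray_can top [[0.502, 0.063, -0.004, 0.76], [0.686, -0.008, -0.002, 0.63], [0.497, 0.063, -0.006, 0.91], [0.685, -0.008, -0.003, 0.62]]
tip [0.5381 0.0067 0.0143] t 16.05 units [ 0.22 -1.06  0.19] force [-0.1 -0.2  0.8]
tip [0.5381 0.0067 0.0143] t 16.05 units [ 0.45 -1.08  0.39] force [-0.1 -0.2  0.8]
tip [0.5381 0.0067 0.0143] t 16.05 units [ 0.98 -1.21  0.83] force [-0.1 -0.2  0.8]
tip [0.5381 0.0067 0.0143] t 16.05 units [ 1.97 -1.22  1.67] force [-0.1 -0.2  0.8]
[ 3.14115761 -0.6999158   1.51488405]
```

play_rows(translation=[[0,-0.35,0],[0,-0.35,0],[0,-0.37,0],[0.09,0,0.075],[0.09,0,0.075],[0.09,0,0.075],[0.07,0,0.06],[0.06,0,0.05]], twist=[[0,0,0],[0,0,0],[0,0,0],[0,0,0],[0,0,0],[0,0,0],[0,0,0],[0,0,0]], gripper=[-0.35,-0.35,-0.35,-0.35,-0.35,-0.35,-0.35,-0.35])

```text
time: 16.85
tool_pos: [0.4896, -0.0977, 0.1667]
ee_rot: [3.141, -0.7, 1.515]
wrist_force: [-0.6, -0.6, 0.4]
width: 0.0308
finger_force: 0.0
```

play_rows(translation=[[0.08,-0.015,0.067],[0.08,-0.02,0.067],[0.08,-0.02,0.067],[0.08,-0.02,0.067],[0.08,-0.02,0.067],[0.08,-0.02,0.067],[0.08,-0.02,0.067],[0,0,0]], twist=[[0,0,0],[0,0,0],[0,0,0],[0,0,0],[0,0,0],[0,0,0],[0,0,0],[0,0,0]], gripper=[-0.35,-0.35,-0.35,-0.35,-0.35,-0.35,-0.35,-0.35])

```text
time: 17.65
tool_pos: [0.4852, -0.0681, 0.1668]
ee_rot: [3.142, -0.701, 1.515]
wrist_force: [-0.5, 0.0, 0.3]
width: 0.031
finger_force: 0.2
```

Run:
```python
from h import *
det(["stray_can"],n=3)
f=np.array([.058,.998]);b=.0235+.006
for C in([.4945,.090],[.497,.142]):
    plan(list(np.array(C)-b*f)+[.014])
a=cv2.resize(robot.snapshot("wrist")[:300],None,fx=.78,fy=.78)
t=cv2.resize(robot.snapshot("top")[170:260,150:270],None,fx=3.3,fy=3.3)
h=max(a.shape[0],t.shape[0]);p=lambda i:cv2.copyMakeBorder(i,0,h-i.shape[0],0,0,cv2.BORDER_CONSTANT)
cv2.imwrite("pics/m5.png",np.hstack([p(a),p(t)])[:,:,::-1])
```

```text
stray_can scene [[0.496, 0.089, 0.001, 0.9], [0.678, -0.011, 0.001, 0.6], [0.497, 0.09, 0.003, 0.87], [0.679, -0.01, 0.003, 0.86], [0.498, 0.09, -0.0, 0.84], [0.677, -0.01, 0.001, 0.63], [0.583, -0.428, 0.005, 0.53]]
stray_can top [[0.684, -0.009, -0.004, 0.93], [0.498, 0.089, -0.003, 0.69], [0.684, -0.008, -0.001, 0.92], [0.497, 0.09, -0.002, 0.8], [0.494, 0.09, -0.001, 0.94], [0.683, -0.007, -0.005, 0.89]]
tip [0.4928 0.0594 0.0144] t 18.25 units [ 0.02 -0.    0.03] force [1.  0.3 0.1]
tip [0.4928 0.0594 0.0144] t 18.25 units [ 1.01 -0.01  0.87] force [1.  0.3 0.1]
```

View pics/m5.png

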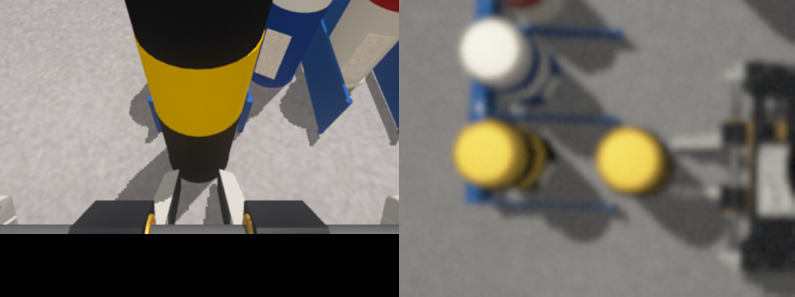

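The wrist view shows the two near-lane dividers evenly either side of the can (left about 150–162, right about 240–252, can centre about 200). The top view agrees, so I push straight in.

play_rows(translation=[[0.07,0,0.059],[0.07,0,0.059],[0.07,0,0.059],[0.07,0,0.059],[0.07,0,0.059],[0.07,0,0.059],[0.07,0,0.059],[0.07,0,0.059]], twist=[[0,0,0],[0,0,0],[0,0,0],[0,0,0],[0,0,0],[0,0,0],[0,0,0],[0,0,0]], gripper=[-0.35,-0.35,-0.35,-0.35,-0.35,-0.35,-0.35,-0.35])

```text
time: 19.15
tool_pos: [0.4871, -0.0391, 0.1668]
ee_rot: [3.141, -0.7, 1.514]
wrist_force: [0.1, -1.1, -0.2]
width: 0.0305
finger_force: 0.7
```

play_rows(translation=[[0.05,0,0.042],[0.05,0,0.042],[0.05,0,0.042],[0.05,0,0.042],[0.03,0,0.025]], twist=[[0,0,0],[0,0,0],[0,0,0],[0,0,0],[0,0,0]], gripper=[-0.35,-0.35,-0.35,-0.35,-0.35])

```text
time: 19.65
tool_pos: [0.4878, -0.0272, 0.1668]
ee_rot: [3.141, -0.7, 1.514]
wrist_force: [-0.1, -1.2, -0.9]
width: 0.0306
finger_force: 0.7
```

Run:
```python
from h import *
det(["stray_can","yellow_can"],n=2)
plan([.497-.0017,.142-.0295,.014])
a=cv2.resize(robot.snapshot("scene")[90:210,210:330],None,fx=3.3,fy=3.3)
t=cv2.resize(robot.snapshot("top")[170:260,150:270],None,fx=3.3,fy=3.3)
h=max(a.shape[0],t.shape[0]);p=lambda i:cv2.copyMakeBorder(i,0,h-i.shape[0],0,0,cv2.BORDER_CONSTANT)
cv2.imwrite("pics/m6.png",np.hstack([p(a),p(t)])[:,:,::-1])
```

```text
stray_can scene [[0.674, -0.011, 0.002, 0.81], [0.497, 0.127, -0.0, 0.62], [0.678, -0.01, 0.003, 0.95], [0.498, 0.127, 0.002, 0.91]]
stray_can top [[0.5, 0.133, -0.004, 0.68], [0.682, -0.005, -0.006, 0.65], [0.496, 0.132, -0.002, 0.68], [0.684, -0.006, -0.001, 0.58]]
yellow_can scene [[0.505, 0.204, -0.0, 0.78], [0.501, 0.202, -0.001, 0.8]]
yellow_can top [[0.501, 0.204, -0.002, 0.78], [0.501, 0.203, -0.003, 0.68]]
tip [0.4951 0.1007 0.0145] t 20.45 units [ 0.22 -0.01  0.2 ] force [ 0.   0.3 -0.2]
```

View pics/m6.png

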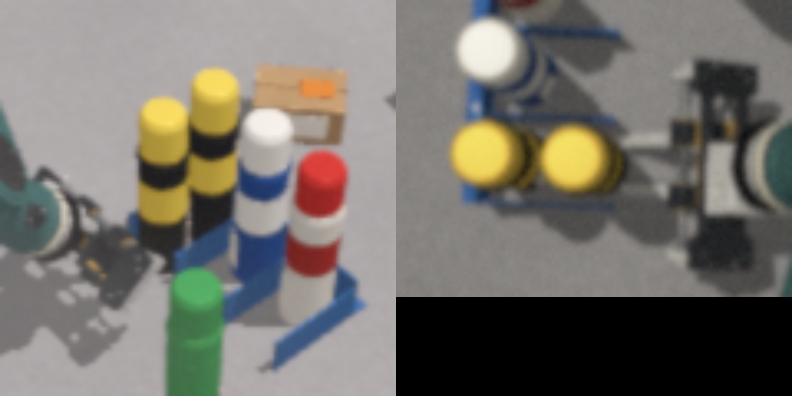

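Top view: the cap centres (486,154) and (574,158) are about 67 mm apart, so roughly 10 mm of gap remains. I close it slowly and watch the force.

play_rows(translation=[[0.038,0,0.032],[0.038,0,0.032],[0.038,0,0.032],[0.038,0,0.032]], twist=[[0,0,0],[0,0,0],[0,0,0],[0,0,0]], gripper=[-0.35,-0.35,-0.35,-0.35])

```text
time: 20.95
tool_pos: [0.4882, -0.0194, 0.1668]
ee_rot: [3.141, -0.7, 1.514]
wrist_force: [0.0, -0.8, 0.0]
width: 0.0302
finger_force: 0.7
```

play_rows(translation=[[0.019,0,0.016],[0.019,0,0.016]], twist=[[0,0,0],[0,0,0]], gripper=[-0.35,-0.35])

```text
time: 21.15
tool_pos: [0.4883, -0.0174, 0.1668]
ee_rot: [3.141, -0.7, 1.514]
wrist_force: [-0.0, -1.0, -0.2]
width: 0.0306
finger_force: 0.7
```

```bash
cat > cap.py <<'E'
from h import *
im=robot.snapshot("top");hsv=cv2.cvtColor(im,cv2.COLOR_RGB2HSV)
m=cv2.inRange(hsv,(20,120,120),(35,255,255))[170:260,150:270]
im=im[170:260,150:270]
g=cv2.HoughCircles(cv2.resize(m,None,fx=6,fy=6,interpolation=cv2.INTER_CUBIC),cv2.HOUGH_GRADIENT,1,90,param1=100,param2=12,minRadius=50,maxRadius=70)
print(None if g is None else (g[0]/6).round(2))
if g is not None and len(g[0])>1: print("dist mm",np.linalg.norm(g[0][0,:2]-g[0][1,:2])/6*2.523)
plan([.495,.1125,.014])
E
python3 cap.py; python3 -c "
from h import *
det(['stray_can','yellow_can'],n=2)"
```

```text
[[49.75 47.75 10.2 ]
 [26.92 47.08 10.43]]
dist mm 57.63305
tip [0.4956 0.1108 0.0144] t 21.2 units [ 0.02 -0.02  0.04] force [-0.5 -1.7  0.3]
stray_can scene [[0.679, -0.012, 0.002, 0.73], [0.5, 0.137, -0.001, 0.71], [0.675, -0.012, 0.002, 0.71], [0.497, 0.138, 0.003, 0.55]]
stray_can top [[0.684, -0.009, -0.003, 0.84], [0.497, 0.144, -0.006, 0.66], [0.686, -0.007, -0.005, 0.94], [0.502, 0.14, -0.004, 0.8]]
yellow_can scene [[0.502, 0.199, 0.0, 0.91], [0.658, 0.104, -0.002, 0.59], [0.504, 0.199, 0.001, 0.82]]
yellow_can top [[0.5, 0.203, 0.0, 0.76], [0.502, 0.203, -0.002, 0.83], [0.58, 0.192, 0.003, 0.59]]
```

play_rows(translation=[[0.019,0,0.016]], twist=[[0,0,0]], gripper=[-0.35])

```text
time: 22.1
tool_pos: [0.4884, -0.0167, 0.1668]
ee_rot: [3.141, -0.699, 1.514]
wrist_force: [-0.4, -0.9, -0.8]
width: 0.0304
finger_force: 0.8
```

play_rows(translation=[[0.019,0,0.016]], twist=[[0,0,0]], gripper=[-0.35])

```text
time: 22.2
tool_pos: [0.4885, -0.0156, 0.1668]
ee_rot: [3.141, -0.7, 1.514]
wrist_force: [0.5, -1.8, -0.3]
width: 0.0301
finger_force: 0.7
```

```bash
python3 cap.py
```

```text
[[49.58 47.92  9.9 ]
 [27.75 46.42  9.47]]
dist mm 55.215347
tip [0.4958 0.1126 0.0144] t 22.25 units [-0.01 -0.02  0.01] force [ 1.1 -0.3 -0.1]
```

play_rows(translation=[[0.019,0,0.016]], twist=[[0,0,0]], gripper=[-0.35])

```text
time: 22.35
tool_pos: [0.4885, -0.0146, 0.1668]
ee_rot: [3.141, -0.7, 1.514]
wrist_force: [-0.1, -0.9, 0.0]
width: 0.0305
finger_force: 0.7
```

play_rows(translation=[[0.019,0,0.016]], twist=[[0,0,0]], gripper=[-0.35])

```text
time: 22.45
tool_pos: [0.4886, -0.0137, 0.1668]
ee_rot: [3.141, -0.699, 1.514]
wrist_force: [0.9, -2.1, 0.3]
width: 0.0307
finger_force: 1.7
```

```bash
python3 cap.py; python3 cap.py
```

```text
[[48.42 47.42 10.37]
 [26.75 46.92 10.15]]
dist mm 54.67955
tip [0.496  0.1143 0.0144] t 22.5 units [-0.04 -0.02 -0.02] force [-0.3 -3.3  0. ]
[[48.25 47.42 10.4 ]
 [26.92 45.92  9.88]]
dist mm 53.956882
tip [0.496  0.1143 0.0144] t 22.55 units [-0.04 -0.02 -0.02] force [-0.4 -2.6 -0.1]
```

The finger force jumped from 0.7 to 1.7 N, so the stray can has met the other can. I retreat.

play_rows(translation=[[-0.06,0,-0.05],[-0.15,0,-0.127],[-0.3,0,-0.253],[-0.4,0,-0.338],[-0.4,0,-0.338],[-0.4,0,-0.338],[0,0,-0.9],[0,0,-0.9]], twist=[[0,0,0],[0,0,0],[0,0,0],[0,0,0],[0,0,0],[0,0,0],[0,0,0],[0,0,0]], gripper=[-0.35,-0.35,-0.35,-0.35,-0.35,-0.35,-0.35,-0.35])

```text
time: 23.35
tool_pos: [0.4802, -0.1502, 0.2216]
ee_rot: [-3.138, -0.702, 1.512]
wrist_force: [0.5, 0.2, 0.7]
width: 0.0304
finger_force: 0.0
```

```bash
python3 - <<'E'
from h import *
det(["stray_can","yellow_can"],n=2)
a=cv2.resize(robot.snapshot("scene")[90:240,190:330],None,fx=2.8,fy=2.8)
t=cv2.resize(robot.snapshot("top")[140:260,150:290],None,fx=2.8,fy=2.8)
h=max(a.shape[0],t.shape[0]);p=lambda i:cv2.copyMakeBorder(i,0,h-i.shape[0],0,0,cv2.BORDER_CONSTANT)
cv2.imwrite("pics/m7.png",np.hstack([p(a),p(t)])[:,:,::-1])
E
python3 cap.py
```

```text
stray_can scene [[0.679, -0.01, 0.002, 0.81], [0.499, 0.138, 0.0, 0.68], [0.676, -0.011, 0.003, 0.89], [0.499, 0.14, 0.005, 0.82]]
stray_can top [[0.683, -0.007, -0.003, 0.8], [0.5, 0.147, -0.005, 0.75], [0.787, -0.158, 0.0, 0.7], [0.684, -0.01, -0.005, 0.89], [0.5, 0.145, -0.002, 0.86]]
yellow_can scene [[0.502, 0.2, 0.001, 0.59], [0.504, 0.204, 0.001, 0.93]]
yellow_can top [[0.499, 0.202, -0.002, 0.88], [0.499, 0.203, -0.004, 0.62]]
[[48.25 47.42 10.4 ]
 [26.58 46.25 10.05]]
dist mm 54.74419
tip [ 0.4882 -0.0211  0.0697] t 24.3 units [ 1.66 -0.02  3.22] force [-0.1 -0.1  0.7]
```

View pics/m7.png

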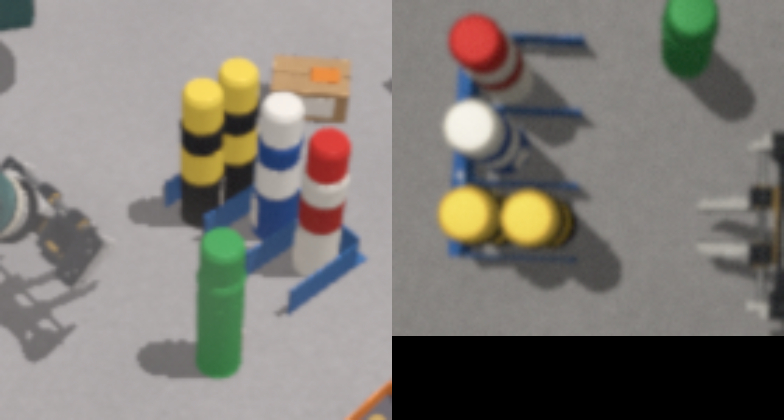

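Both yellow-capped cans stand upright in the near lane. Their caps, at (468,214) and (530,217) in the top crop, are in contact, and the hand is clear.

```bash
python3 -c "
from bench import robot
print(robot.close_job())"
```

```text
the job is handed in; nothing more can be done
None
```

The stray can is in the near lane, upright and up against the other yellow-capped can, with the hand clear; the job was handed in at about 24 s, and no verdict was returned.

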